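# Clamp a casting's stem with a U-bolt and lock it

## Task

Take the square U-bolt by its tab from its wooden rest, lower it over the bronze casting's stem so that both legs go through the two holes of the sliding crossbar, and seat it fully home on the stem; then push the keeper fully home over the U-bolt's shoulder and leave it so. The crossbar may stand anywhere along its play, so feel for the holes gently, without leaning hard on anything, and leave the other things on the bench alone.

Things in the scene. Friction and masses are not known exactly. Their poses are not given: they have to be found in the camera images.
- fixture: Fixed clamping fixture, origin under its centre on the bench, z up. A round bronze stem (diameter 30 mm) lies along its own y axis, 75 mm above the bench over the origin, on two grey V-blocks at y = -50 and +50 mm (14 thick, 85 high); the casting's dome (diameter 72) is on the +y end, y = 60 to 107 mm. More than 40 N on any part of the fixture is too hard.
- play_mid (a point): Point fixed on the fixture, level with the top of the flat steel crossbar under the stem (96 x, 60 y, 12 mm thick; top 50 mm above the bench), at the middle of its play. The crossbar slides stiffly (8 N) along the fixture's y by up to 13 mm either way and stands at an unmeasured place. Its two through holes (diameter 11 mm) are at x = -28 and +28 mm, both at the same y, -13 to +13 mm from here.
- seat (a point): Top of the stem above the fixture's centre, 90 mm above the bench; axes as the fixture. The U-bolt is fully home when both legs are through the holes and its crown's underside rests on the stem: its tab centre is then 33 mm above this height, at x = 0. Below the crossbar the legs have free room down to 10 mm above the bench.
- ubolt_grip (a point): Centre of the flat steel tab on top of the loose U-bolt, where it is grasped; z up. The tab is 24 (x) x 12 (y, its thickness: close the fingers along y) x 50 mm high. The crown's upper side is 25 mm and its underside 33 mm below this point; leg tips 108 mm below. Half a turn about z makes no difference.
- ubolt: The same loose U-bolt, about 180 g: a square U of 8 mm round steel bar in its own x-z plane, legs at x = -28 and +28 mm with flat, slightly chamfered ends, tab on top. Origin midway between the leg tips, level with their ends. It starts upright, astride the rest.
- rest: Fixed wooden rest, origin at the centre underneath, on the bench. The U-bolt hangs astride it along the rest's x axis with its crown on top (82 mm above the bench); grooves hold the legs, so lift straight up by at least 85 mm to clear it.
- keeper (a joint): Travel of the keeper in m: 0 right back, 0.036 home (end stop). A flat steel tongue 62 x 20 x 10 mm, underside 100 mm above the bench, sliding in the fixture's -x direction (3 N of friction; stays where left). Home, it covers the U-bolt's +x shoulder with 2 mm to spare, so it passes only over a U-bolt that is home. Back, its tip is 50 mm from the stem's axis.
- keeper_pin (a point): Centre of the upright round pin (diameter 16, 36 mm high, 110 to 146 mm above the bench) on the keeper's outer end; push it in the fixture's -x direction from its +x side. At joint 0 it is at x = 102 mm, y = 0 in the fixture's frame; it moves with the keeper.
- firebrick: Bystander, not part of the job: loose terracotta-coloured brick 110 x 46 x 30, origin at the centre of its underside.
- brush: Bystander, not part of the job: loose brush lying flat.
- wax_can: Bystander, not part of the job: loose closed metal can, diameter 70, 70 high, origin at the centre of its underside.
- bronze_bit: Bystander, not part of the job: loose small cast bronze dome, diameter 76, 33 high.
- spare_ubolt: Bystander, not part of the job: loose plain round-bent U-bolt lying flat, too narrow for this job, no tab.
- wrench: Bystander, not part of the job: loose wrench lying flat.
- tin_cup: Bystander, not part of the job: loose open steel cup, diameter 76, 70 high.
Not all that is in view belongs to the job. Leave any turquoise look-alike of the ubolt alone.

How it is judged:
By the outcome, as a careful person would: the job done as asked, in the order asked, and still so for the second after the job is handed in, with the robot touching nothing.
It also fails if it takes over 70 s, if anything falls off the work surface, if the arm or the gripper's body presses on something with over 40 N, if the wrist force passes 120 N, or if a joint passes its speed limit or range.

## Robot

A 7-joint arm with a two-finger parallel gripper is mounted at the origin on the work surface. World frame = base frame: x ahead of the robot, y to its left, z up, the work surface at z = 0. Lengths are in m, angles in rad, forces in N, time in s.
With the tool pointing down it reaches from about 0.425 to 0.925 m from the base axis. Payload 6.8 kg.
Tool frame: the origin (TCP) lies on the centre line of the jaws, within the pads' length; the fingertips stand 19 mm ahead of it and the grasp point (between the pads) is the TCP; z points along the fingers, y is the line along which they close (so a half turn about z gives the same grasp; the last joint's range is limited). The gripper opens to 85 mm and grips with 20 to 120 N. Pads are 22 mm wide; open, the fingers measure 114 mm over their backs; the gripper's body (76 mm by 85 mm) begins 54 mm behind the grasp point. The pads swing forward as they close: fully open they stand 13 mm farther back than shut.
Start: joints at [-1.303, 0.477, 0.022, 1.555, -0.011, 1.109, -0.083], TCP at [0.248, 0.628, 0.25] pointing down, gripper open.
Joint ranges: [-2.96, 2.96], [-0.34, 2.1], [-1.41, 1.46], [0.24, 2.44], [-1.37, 4.51], [0.17, 1.92], [-2.96, 2.96]. Speed limits (rad/s): [2.39, 2.39, 3.14, 3.14, 3.14, 3.14, 3.14].

## Interface

Orientations are given as a rotation vector (axis times angle).
In Python, from bench import r gives the robot as it stands. The module is installed in compiled form; this text tells all that it offers.
- The arm moves only by the tool arm_command, never from a script. Its argument "rows" is a list of rows, each an object of numbers: "fingers": the opening, from -1 (shut) to 1 (fully open); "x", "y", "z": the shift along the tool's x, y, z in m; "ax", "ay", "az": the turn, a rotation vector about the tool's x, y, z in degrees. In form: [{"fingers": .., "x": .., "y": .., "z": .., "ax": .., "ay": .., "az": ..}, ...]. A call has 1 to 10 rows; each row shifts and turns the commanded pose from where the row before left it, along the tool's axes as they then stand; what a row does not reach is not made up. A row lasts 1/12 s, in which the tool goes at most 41.7 mm and 7.16 degrees, less where a joint would pass 70% of its speed; a pose out of reach is approached as far as the arm can. A call is refused whole if a number of a shift passes 0.0417 or a number of a turn 7.16, either way. A call with a gripper value outside its range is refused whole. The fingers move at their own pace and stop on an object; "grip_force" is the grip in N (left out, the last holds). Time passes only in rows, so rows that do not move let the fingers close. It gives the time, the measured TCP pose, the force, the opening and the grip force at its end, in the units of the state.
- r.get_obs(): the state, without advancing time (a new reading comes with each control period).
- r.grab_frame(name): name is "scene" or "side" or "wrist"; returns a dict with "frame" (384x512x3 uint8, red, green, blue), "depth" (384x512 float32, m along the optical axis (not along the pixel's ray), 0 where there is no reading), "K" (3x3 intrinsics, pixels), "world_from_camera" (4x4, takes a point from camera to world coordinates). Camera axes: x right, y down, z forward; pixel columns grow to the right and rows downward; lengths in m; the calibration is good to about 2 mm. A picture is of the moment at which its call begins.
- r.hand_in(): hands the job in; it is judged then, once.
The state is a dict: "clock": time; "joints": joint angles; "qvel": joint speeds; "tau": joint torques, N m; "tcp_pos": TCP position; "orientation": TCP orientation; "contact_force": force on the tool from outside, world axes, zero at the start; "moment": the same for the moment, N m; "grip_width": finger opening in m; "gripper_force": force on a finger pad.
Only numpy, scipy, OpenCV 4.12 (cv2) and the standard library are available. Lean on these libraries where they do the work, as an engineer would, in place of code of your own. Each camera call takes 0.05 s, during which the arm holds its last target. There are 200 camera calls.

## Working session

There is one attempt and no reset: what is moved stays moved. The work goes in short steps, Python scripts to look and compute and a tool call to move; the robot and the scene stay as the last step left them, time stands still between calls to the robot, and variables do not carry over. Pictures are saved under pics/ and viewed, at most 10 in all, crops included, and the job is handed in when it is done.

Besides the shell and the picture viewer there is one more tool, called after ">>>" as name(argument=value, ...) on one line, values as JSON. arm_command: Moves the arm, as the interface text tells. Its arguments: {"type":"object","properties":{"rows":{"type":"array"},"grip_force":{"type":"number"}},"required":["rows"]}

```bash
mkdir -p pics
cat > h.py <<'E'
from bench import r
import numpy as np, cv2
from scipy.spatial.transform import Rotation as R
def shot(cam,fn):
    f=r.grab_frame(cam); cv2.imwrite('pics/'+fn+'.png',f['frame'][:,:,::-1])
    np.savez('pics/'+fn+'.npz',**f); return f
def load(fn): return np.load('pics/'+fn+'.npz')
def cloud(f):
    d=f['depth'];K=f['K'];v,u=np.mgrid[:d.shape[0],:d.shape[1]]
    P=np.stack([(u-K[0,2])/K[0,0]*d,(v-K[1,2])/K[1,1]*d,d],-1)
    T=f['world_from_camera'];W=P@T[:3,:3].T+T[:3,3]; W[d==0]=np.nan; return W
def st():
    o=r.get_obs();print(o['clock'],np.round(o['tcp_pos'],4),np.round(R.from_rotvec(o['orientation']).as_matrix(),3).tolist(),np.round(o['contact_force'],1),o['grip_width'])
    return o
E
python3 - <<'E'
from h import *
a=shot('scene','s1');b=shot('side','d1')
cv2.imwrite('pics/both.png',cv2.resize(np.hstack([a['frame'],b['frame']]),(800,300))[:,:,::-1])
cv2.imwrite('pics/s1b.png',cv2.resize(a['frame'],(800,600))[:,:,::-1])
cv2.imwrite('pics/d1b.png',cv2.resize(b['frame'],(800,600))[:,:,::-1])
st();print(a['world_from_camera'],b['world_from_camera'])
E
```

```text
0.1 [0.2476 0.6274 0.2494] [[-0.93, 0.367, -0.0], [0.367, 0.93, -0.002], [-0.0, -0.002, -1.0]] [ 0.1 -0.2 -0.5] 0.08505893953259737
[[ 0.69312723  0.42302445 -0.58363085  1.3617043 ]
 [ 0.72053889 -0.38419975  0.57724714 -0.74552614]
 [ 0.01995882 -0.82063443 -0.57110487  0.85387854]
 [ 0.          0.          0.          1.        ]] [[ 0.9747993  -0.13563249  0.17711622  0.31190649]
 [-0.22260771 -0.64323836  0.73259144 -0.99932749]
 [ 0.01456475 -0.75355706 -0.65722114  0.98710448]
 [ 0.          0.          0.          1.        ]]
```

View pics/s1b.png

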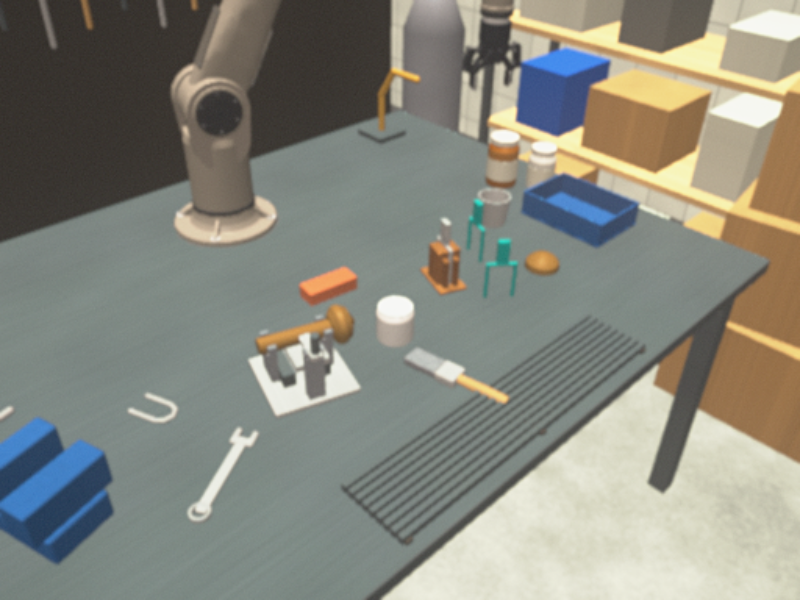

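View pics/d1b.png

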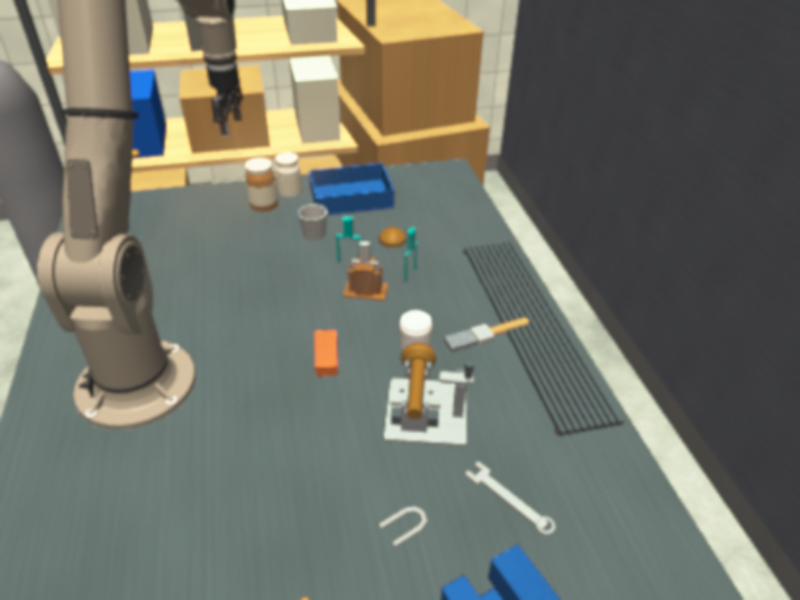

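The scene view (800x600) shows the steel U-bolt astride the brown wooden rest at (445,250). Two turquoise look-alikes stand at (478,225) and (503,265). The fixture on its white plate is at (305,365). In the side view the rest is at (365,265) and the fixture at (425,400). Only the grey one on the wooden rest fits the description, so I'll confirm it in crops with position readings.

Run:
```python
from h import *
a=load('s1');b=load('d1')
def crop(f,c,s=5): 
    x0,y0,x1,y1=c; return cv2.resize(f['frame'][y0:y1,x0:x1],None,fx=s,fy=s,interpolation=cv2.INTER_CUBIC)
# rest: scene [260..340,130..200]; side [205..275,145..200]
A=crop(a,(260,135,320,195));B=crop(b,(205,145,265,205))
C=crop(a,(155,185,235,265),5)[:300*2];D=crop(b,(240,210,320,290),5)
A=cv2.resize(A,(400,300));B=cv2.resize(B,(400,300))
im=np.vstack([np.hstack([cv2.resize(crop(a,(255,132,335,192)),(400,300)),cv2.resize(crop(b,(200,145,280,205)),(400,300))]),
 np.hstack([cv2.resize(crop(a,(155,190,235,250+15)),(400,300)),cv2.resize(crop(b,(235,215,315,290)),(400,300))])])
cv2.imwrite('pics/crops.png',im[:,:,::-1])
for n,f,pts in (('s',a,[(285,143),(285,160),(300,245)]),('d',b,[(233,157),(233,180),(270,265)])):
    W=cloud(f)
    for u,v in pts: print(n,u,v,W[v,u].round(4))
# point clouds: merge
W=np.vstack([cloud(a).reshape(-1,3),cloud(b).reshape(-1,3)]);C=np.vstack([a['frame'].reshape(-1,3),b['frame'].reshape(-1,3)]).astype(int)
ok=np.isfinite(W).all(1);W=W[ok];C=C[ok]
m=(W[:,2]>.003)&(W[:,2]<.02)&(C.min(1)>150)
p=W[m];print('white',len(p));
```

```text
s 285 143 [0.5171 0.1963 0.1334]
s 285 160 [0.5283 0.1885 0.0797]
s 300 245 [ 0.7798 -0.0131  0.0135]
d 233 157 [0.511  0.1931 0.1363]
d 233 180 [0.5056 0.1752 0.0474]
d 270 265 [ 0.535  -0.2544  0.0643]
white 5248
```

View pics/crops.png

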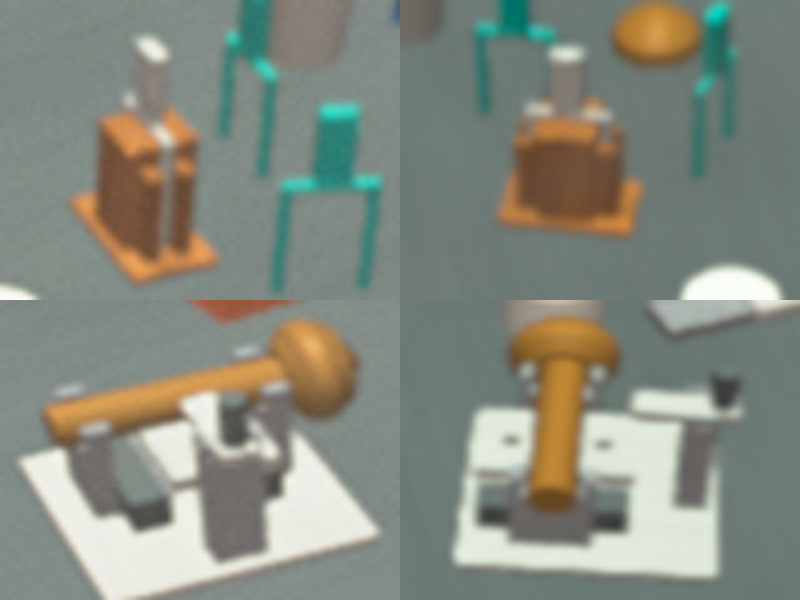

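The crops confirm it: the grey U-bolt with its tab is astride the wooden rest, and the turquoise ones are decoys. In the side crop the crossbar's holes show at (512,440) and (604,443), which are side pixels (257.4,250) and (275.8,250.8). Next I'll fit the poses.

```bash
cat >> h.py <<'E'
def ray(f,u,v,z):
    T=f['world_from_camera'];d=T[:3,:3]@np.linalg.inv(f['K'])@[u,v,1]; return T[:3,3]+d*(z-T[2,3])/d[2]
E
python3 - <<'E'
from h import *
for n in('s1','d1'):
    f=load(n);W=cloud(f).reshape(-1,3);C=f['frame'].reshape(-1,3).astype(int)
    bz=(C[:,0]-C[:,2]>60)&(C[:,0]-C[:,1]>25)
    near=lambda c,d:np.linalg.norm(W[:,:2]-c,axis=1)<d
    m=bz&near([.545,-.19],.12)&(W[:,2]>.078)&(W[:,2]<.094)
    p=W[m];c=p.mean(0);u=np.linalg.svd(p-c)[2][0];print(n,'stem',len(p),c.round(4),u.round(4),'zmax',p[:,2].max())
    # plate
    m=near([.56,-.2],.14)&(W[:,2]<.02)&(C.min(1)>150);p=W[m]
    q=cv2.minAreaRect((p[:,:2]*1000).astype(np.float32));print('plate',q,np.median(p[:,2]))
    grey=(C.max(1)-C.min(1)<30)
    m=near([.514,.195],.05)&(W[:,2]>.11)&grey;p=W[m];print('tab',len(p),p.mean(0).round(4),p[:,2].max())
    m=near([.514,.195],.06)&(W[:,2]>.074)&(W[:,2]<.1)&grey&(C.mean(1)>100);p=W[m]
    if len(p)>3:
        c=p.mean(0);u=np.linalg.svd((p-c)[:,:2])[2][0];print('crown',len(p),c.round(4),u)
    m=near([.514,.195],.08)&(W[:,2]<.022)&bz&(W[:,2]>0.002);p=W[m]
    print('rest plate',cv2.minAreaRect((p[:,:2]*1000).astype(np.float32)))
f=load('d1')
for u,v in((257.4,250),(275.8,250.8)):print('hole',ray(f,u,v,.05).round(4))
# tab top corners centre
print(ray(f,233.2,156,.157+0),ray(load('s1'),285.6,142,.157))
E
```

```text
s1 stem 408 [ 0.553  -0.1854  0.085 ] [0.4037 0.9147 0.019 ] zmax 0.09393686719765038
plate ((556.2660522460938, -195.5647430419922), (158.92356872558594, 173.8259735107422), 72.81060028076172) 0.006903010934903864
tab 66 [0.5179 0.1954 0.1262] 0.13907743859886945
crown 30 [0.5201 0.1934 0.0903] [ 0.958064   -0.28655431]
rest plate ((517.6846923828125, 194.787841796875), (59.782222747802734, 98.46406555175781), 70.29299926757812)
d1 stem 349 [ 0.539  -0.1904  0.0869] [0.2936 0.9558 0.0122] zmax 0.09381419794856849
plate ((564.7189331054688, -179.30081176757812), (198.86756896972656, 158.51902770996094), 73.22087097167969) 0.009063080896597686
tab 59 [0.511  0.1952 0.1273] 0.1409433609882239
crown 35 [0.5105 0.1979 0.0882] [-0.9352761   0.35391893]
rest plate ((510.0604553222656, 194.60055541992188), (55.58241653442383, 100.18627166748047), 72.8500747680664)
hole [ 0.5156 -0.1781  0.05  ]
hole [ 0.5692 -0.1929  0.05  ]
[0.50786346 0.16978788 0.157     ] [0.54180939 0.17123462 0.157     ]
```

>>> arm_command(rows=[{"fingers": 1, "x": -0.027, "y": -0.0203}, {"x": -0.027, "y": -0.0203}, {"x": -0.027, "y": -0.0203}, {"x": -0.027, "y": -0.0203}, {"x": -0.027, "y": -0.0203}, {"x": -0.027, "y": -0.0203}, {"x": -0.027, "y": -0.0203}, {"x": -0.027, "y": -0.0203}, {"x": -0.027, "y": -0.0203}, {"x": -0.027, "y": -0.0203}])

```text
validation failed for argument at $.ro...
```

>>> arm_command(rows=[{"x": -0.027, "y": -0.0203, "az": -0.9}, {"x": -0.027, "y": -0.0203, "az": -0.9}, {"x": -0.027, "y": -0.0203, "az": -0.9}, {"x": -0.027, "y": -0.0203, "az": -0.8}, {"x": -0.014, "y": -0.013}, {}])

```text
validation failed for argument at $.ro...
```

Run:
```python
from h import *
st();f=shot('wrist','w1');print(f['world_from_camera'].round(3).tolist(),f['K'].round(1).tolist())
cv2.imwrite('pics/w1b.png',cv2.resize(f['frame'],(800,600))[:,:,::-1])
```

```text
0.1 [0.2476 0.6274 0.2494] [[-0.93, 0.367, -0.0], [0.367, 0.93, -0.002], [-0.0, -0.002, -1.0]] [ 0.1 -0.2 -0.5] 0.08505893953259737
[[0.367, 0.895, 0.253, 0.184], [0.93, -0.352, -0.102, 0.653], [-0.002, 0.273, -0.962, 0.373], [0.0, 0.0, 0.0, 1.0]] [[340.3, 0.0, 257.9], [0.0, 340.3, 197.5], [0.0, 0.0, 1.0]]
```

View pics/w1b.png

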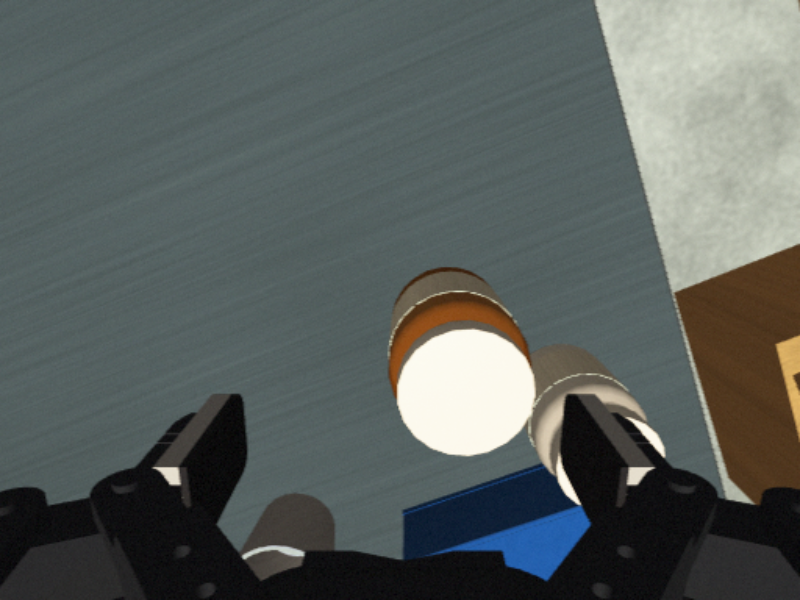

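That wrist view shows jars and the fingers, so the arm hasn't moved. The rows probably need every field.

>>> arm_command(rows=[{"fingers": 1, "x": -0.027, "y": -0.0203, "z": 0, "ax": 0, "ay": 0, "az": 0}, {"fingers": 1, "x": -0.027, "y": -0.0203, "z": 0, "ax": 0, "ay": 0, "az": 0}, {"fingers": 1, "x": -0.027, "y": -0.0203, "z": 0, "ax": 0, "ay": 0, "az": 0}, {"fingers": 1, "x": -0.027, "y": -0.0203, "z": 0, "ax": 0, "ay": 0, "az": 0}, {"fingers": 1, "x": -0.027, "y": -0.0203, "z": 0, "ax": 0, "ay": 0, "az": 0}, {"fingers": 1, "x": -0.027, "y": -0.0203, "z": 0, "ax": 0, "ay": 0, "az": 0}, {"fingers": 1, "x": -0.027, "y": -0.0203, "z": 0, "ax": 0, "ay": 0, "az": 0}, {"fingers": 1, "x": -0.027, "y": -0.0203, "z": 0, "ax": 0, "ay": 0, "az": 0}, {"fingers": 1, "x": -0.027, "y": -0.0203, "z": 0, "ax": 0, "ay": 0, "az": 0}, {"fingers": 1, "x": -0.027, "y": -0.0203, "z": 0, "ax": 0, "ay": 0, "az": 0}])

```text
clock: 0.98
tcp_pos: [0.4249, 0.3383, 0.2502]
orientation: [-0.587, -3.086, 0.0]
contact_force: [0.4, 0.3, -0.4]
grip_width: 0.0854
gripper_force: 0.0
```

>>> arm_command(rows=[{"fingers": 1, "x": -0.027, "y": -0.0203, "z": 0, "ax": 0, "ay": 0, "az": 0}, {"fingers": 1, "x": -0.027, "y": -0.0203, "z": 0, "ax": 0, "ay": 0, "az": 0}, {"fingers": 1, "x": -0.027, "y": -0.0203, "z": 0, "ax": 0, "ay": 0, "az": 0}, {"fingers": 1, "x": -0.027, "y": -0.0203, "z": 0, "ax": 0, "ay": 0, "az": 0}, {"fingers": 1, "x": -0.014, "y": -0.013, "z": 0, "ax": 0, "ay": 0, "az": -3.5}, {"fingers": 1, "x": 0, "y": 0, "z": 0, "ax": 0, "ay": 0, "az": 0}])

```text
clock: 1.48
tcp_pos: [0.5055, 0.202, 0.2503]
orientation: [0.5, 3.1, -0.003]
contact_force: [1.2, -0.3, -0.9]
grip_width: 0.0855
gripper_force: 0.0
```

Run:
```python
from h import *
st();f=shot('wrist','w2')
cv2.imwrite('pics/w2b.png',cv2.resize(f['frame'],(800,600))[:,:,::-1])
```

```text
1.4833 [0.5055 0.202  0.2503] [[-0.949, 0.314, 0.001], [0.314, 0.949, -0.002], [-0.002, -0.002, -1.0]] [ 1.2 -0.3 -0.9] 0.08548542742989948
```

View pics/w2b.png

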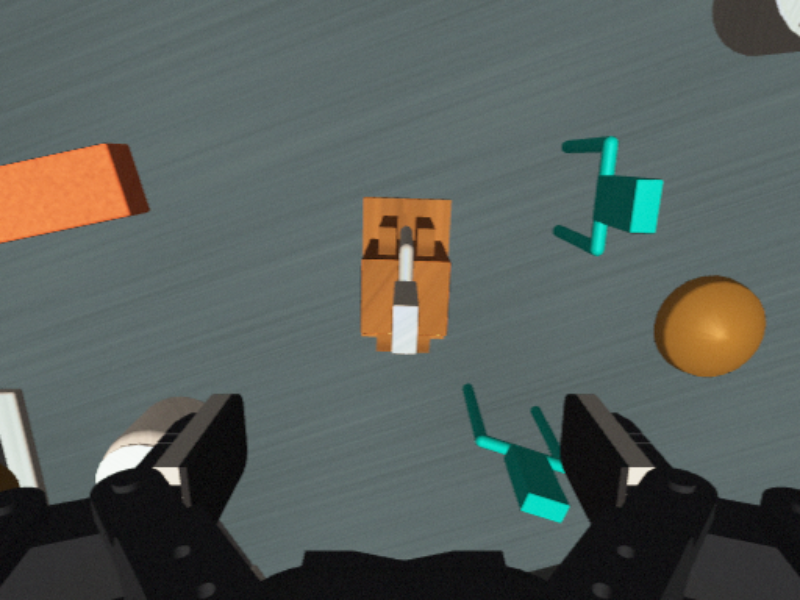

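The wrist view shows the steel tab's top centred at (405,329), the crown running up to about (406,245), and the decoys at (630,200) and (540,480).

Run:
```python
from h import *
f=load('w2');s=1.5625;o=r.get_obs();M=R.from_rotvec(o['orientation']).as_matrix();p0=np.array(o['tcp_pos'])
g=lambda u,v,z:ray(f,u/s,v/s,z)
c=[g(*q,.14) for q in((394,305),(419,305),(416,353),(392,353))]
m=np.mean(c,0);print('tab',m.round(4))
e=(c[0]+c[1]-c[2]-c[3])/2;print('len',np.linalg.norm(e),'yaw',np.degrees(np.arctan2(e[1],e[0])), 'w',np.linalg.norm(c[0]-c[1]),np.linalg.norm(c[2]-c[3]))
e2=g(406,255,.09)-g(404.7,280+0,.09);print('crown yaw',np.degrees(np.arctan2(e2[1],e2[0])),g(406,240,.09))
# rest block edges on top z~.082 and base
for a,b,z in(((362,335),(361,262),.082),((447,335),(449,262),.082)):
    e3=g(*b,z)-g(*a,z);print('rest yaw',np.degrees(np.arctan2(e3[1],e3[0])))
W=cloud(f);uv=(int(405/s),int(335/s));print(W[uv[1]-3:uv[1]+3,uv[0]-3:uv[0]+3].reshape(-1,3).mean(0))
d=m-p0;d[2]=.115-p0[2];print('tool shift',(M.T@d).round(4),'toolx yaw',np.degrees(np.arctan2(M[1,0],M[0,0])))
for q in((545,507),(520,470),(478,440)):
    w=g(*q,.14 if q[1]>460 else .09);print('decoy in tool rel tab',(M.T@(w-m)).round(3))
```

```text
tab [0.5129 0.1999 0.14  ]
len 0.023341561561568573 yaw 158.92518385890722 w 0.011400466586314167 0.011232933012638308
crown yaw 158.83844178448496 [0.48086061 0.21100014 0.09      ]
rest yaw 161.22935644101392
rest yaw 161.50538619409127
[0.5147391  0.19868758 0.13980173]
tool shift [-0.0098 -0.0018  0.1351] toolx yaw 161.68563810797187
decoy in tool rel tab [-0.095  0.072 -0.   ]
decoy in tool rel tab [-0.074  0.057 -0.   ]
decoy in tool rel tab [-0.086  0.044  0.05 ]
```

>>> arm_command(rows=[{"fingers": 1, "x": -0.01, "y": -0.002, "z": 0.02, "ax": 0, "ay": 0, "az": 0}, {"fingers": 1, "x": 0, "y": 0, "z": 0.025, "ax": 0, "ay": 0, "az": 0}, {"fingers": 0.4, "x": 0, "y": 0, "z": 0.025, "ax": 0, "ay": 0, "az": 0}, {"fingers": 0.1, "x": 0, "y": 0, "z": 0.025, "ax": 0, "ay": 0, "az": 0}, {"fingers": 0, "x": 0, "y": 0, "z": 0.02, "ax": 0, "ay": 0, "az": 0}, {"fingers": 0, "x": 0, "y": 0, "z": 0.01, "ax": 0, "ay": 0, "az": 0}, {"fingers": -0.3, "x": 0, "y": 0, "z": 0.01, "ax": 0, "ay": 0, "az": 0}], grip_force=80)

```text
clock: 2.12
tcp_pos: [0.5113, 0.2038, 0.1143]
orientation: [-0.49, -3.102, 0.0]
contact_force: [0.0, -0.2, -0.0]
grip_width: 0.0317
gripper_force: 0.0
```

Run:
```python
from h import *
st();f=shot('wrist','w3');g=shot('side','d3')
im=np.hstack([cv2.resize(f['frame'],(400,300)),cv2.resize(g['frame'][110:215,180:320],(400,300))])
cv2.imwrite('pics/w3b.png',im[:,:,::-1])
```

```text
2.1167 [0.5113 0.2038 0.1143] [[-0.951, 0.308, -0.001], [0.308, 0.951, 0.0], [0.001, -0.0, -1.0]] [ 0.  -0.2 -0. ] 0.031718485777043864
```

View pics/w3b.png

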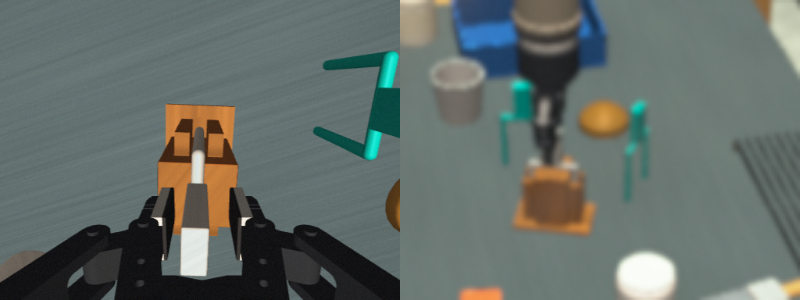

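The tab is between the pads but about 3 mm toward tool -y (tab at 195, pad midpoint at 201). I'll centre on it and close.

>>> arm_command(rows=[{"fingers": -0.3, "x": -0.002, "y": -0.003, "z": 0, "ax": 0, "ay": 0, "az": 0}, {"fingers": -0.3, "x": 0, "y": 0, "z": 0, "ax": 0, "ay": 0, "az": 0}, {"fingers": -0.6, "x": 0, "y": 0, "z": 0, "ax": 0, "ay": 0, "az": 0}, {"fingers": -1, "x": 0, "y": 0, "z": 0, "ax": 0, "ay": 0, "az": 0}, {"fingers": -1, "x": 0, "y": 0, "z": 0, "ax": 0, "ay": 0, "az": 0}, {"fingers": -1, "x": 0, "y": 0, "z": 0, "ax": 0, "ay": 0, "az": 0}, {"fingers": -1, "x": 0, "y": 0, "z": 0, "ax": 0, "ay": 0, "az": 0}])

```text
clock: 2.8
tcp_pos: [0.514, 0.1993, 0.1164]
orientation: [0.492, 3.101, 0.002]
contact_force: [-0.6, -0.0, 6.7]
grip_width: 0.0108
gripper_force: 77.9
```

>>> arm_command(rows=[{"fingers": -1, "x": 0, "y": 0, "z": -0.01, "ax": 0, "ay": 0, "az": 0}, {"fingers": -1, "x": 0, "y": 0, "z": -0.02, "ax": 0, "ay": 0, "az": 0}, {"fingers": -1, "x": 0, "y": 0, "z": -0.025, "ax": 0, "ay": 0, "az": 0}, {"fingers": -1, "x": 0, "y": 0, "z": -0.025, "ax": 0, "ay": 0, "az": 0}, {"fingers": -1, "x": 0, "y": 0, "z": -0.025, "ax": 0, "ay": 0, "az": 0}, {"fingers": -1, "x": 0, "y": 0, "z": -0.025, "ax": 0, "ay": 0, "az": 0}, {"fingers": -1, "x": 0, "y": 0, "z": -0.02, "ax": 0, "ay": 0, "az": 0}, {"fingers": -1, "x": 0, "y": 0, "z": -0.01, "ax": 0, "ay": 0, "az": 0}, {"fingers": -1, "x": 0, "y": 0, "z": 0, "ax": 0, "ay": 0, "az": 0}])

```text
clock: 3.55
tcp_pos: [0.5141, 0.1995, 0.2778]
orientation: [0.492, 3.1, 0.004]
contact_force: [0.7, 0.0, -3.3]
grip_width: 0.0109
gripper_force: 78.6
```

>>> arm_command(rows=[{"fingers": -1, "x": -0.0075, "y": -0.0125, "z": 0, "ax": 0, "ay": 0, "az": 0}, {"fingers": -1, "x": -0.015, "y": -0.025, "z": 0, "ax": 0, "ay": 0, "az": 0}, {"fingers": -1, "x": -0.018, "y": -0.0305, "z": 0, "ax": 0, "ay": 0, "az": 0}, {"fingers": -1, "x": -0.018, "y": -0.0305, "z": 0, "ax": 0, "ay": 0, "az": 0}, {"fingers": -1, "x": -0.018, "y": -0.0305, "z": 0, "ax": 0, "ay": 0, "az": 0}, {"fingers": -1, "x": -0.018, "y": -0.0305, "z": 0, "ax": 0, "ay": 0, "az": 0}, {"fingers": -1, "x": -0.018, "y": -0.0305, "z": 0, "ax": 0, "ay": 0, "az": 0}, {"fingers": -1, "x": -0.018, "y": -0.0305, "z": 0, "ax": 0, "ay": 0, "az": 0}, {"fingers": -1, "x": -0.0165, "y": -0.03, "z": 0, "ax": 0, "ay": 0, "az": 0}, {"fingers": -1, "x": 0, "y": 0, "z": 0, "ax": 0, "ay": 0, "az": 0}])

```text
clock: 4.38
tcp_pos: [0.5744, -0.0936, 0.2739]
orientation: [-0.508, -3.099, 0.008]
contact_force: [-0.5, -1.3, -2.6]
grip_width: 0.0113
gripper_force: 78.7
```

Run:
```python
from h import *
st();f=shot('wrist','w4')
cv2.imwrite('pics/w4b.png',cv2.resize(f['frame'],(800,600),interpolation=cv2.INTER_CUBIC)[:,:,::-1])
```

```text
4.3833 [ 0.5744 -0.0936  0.2739] [[-0.948, 0.319, -0.002], [0.319, 0.948, -0.005], [0.0, -0.005, -1.0]] [-0.5 -1.3 -2.6] 0.011264802816685088
```

View pics/w4b.png

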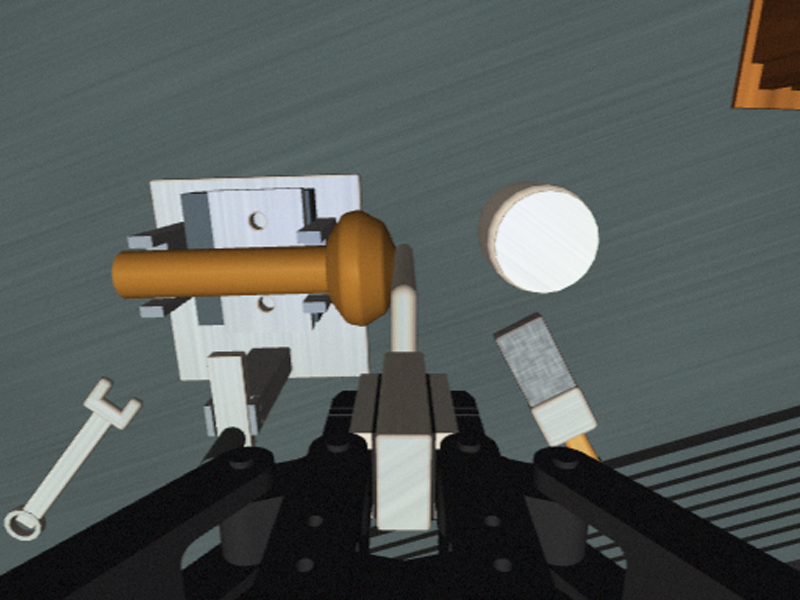

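The wrist view shows the crossbar's holes at (258,220) and (267,303), the stem between rows 250 and 297, and the held U-bolt in line with its near leg at (404,245 to 290).

Run:
```python
from h import *
f=load('w4');s=1.5625;o=r.get_obs();M=R.from_rotvec(o['orientation']).as_matrix();p0=np.array(o['tcp_pos'])
img=cv2.cvtColor(f['frame'],cv2.COLOR_RGB2GRAY)
hs=[]
for u,v in((258,220),(267,303)):
    x,y=int(u/s),int(v/s);w=img[y-9:y+10,x-9:x+10];big=cv2.resize(w,None,fx=8,fy=8,interpolation=cv2.INTER_CUBIC)
    _,t=cv2.threshold(big,0,255,cv2.THRESH_BINARY_INV+cv2.THRESH_OTSU)
    print(x,y);print((w[::2,::2]))
    h=ray(f,u/s,v/s,.05);hs.append(h);print('hole',h.round(4))
mid=(hs[0]+hs[1])/2;d=hs[1]-hs[0];print('mid',mid.round(4),np.linalg.norm(d),'yaw',np.degrees(np.arctan2(d[1],d[0])))
W=cloud(f)
# stem edges, silhouettes approx: use depth cloud, crest
C=f['frame'].astype(int);b=(C[...,0]-C[...,2]>50)&(W[...,2]>.06)&(W[...,2]<.097)
v,u=np.nonzero(b);k=(u<205)&(u>75);
for x in(90,120,150,180):
    q=v[k&(u==x)];print('stem col',x,q.min(),q.max())
    P=W[q.min()+2:q.max()-1,x];print('  ',P[np.argmax(P[:,2])].round(4))
P=W[v[k],u[k]];print(len(P))
from scipy.optimize import least_squares
def res(a):
    yaw,px,py,z=a;n=np.array([np.cos(yaw),np.sin(yaw)])
    t=(P[:,:2]-[px,py])@n;return np.hypot(t,P[:,2]-z)-.015
# yaw = fixture x direction
S=least_squares(lambda a:np.r_[res(a),1e-3*((a[1:3]-mid[:2])@[np.sin(a[0]),-np.cos(a[0])])],[-.3,mid[0],mid[1],.075],loss='soft_l1',f_scale=.002).x
print('stem fit yaw',np.degrees(S[0]),S[1:], 'offset of hole mid along fixture x from axis',(mid[:2]-S[1:3])@[np.cos(S[0]),np.sin(S[0])])
# held U-bolt
zt=p0[2]+.025
for q in((376,434),(431,434),(432,530),(378,530)):print('tab tool',(M.T@(ray(f,q[0]/s,q[1]/s,zt)-p0)).round(4))
print('leg outer tool',(M.T@(ray(f,404/s,245/s,p0[2]-.108)-p0)).round(4),(M.T@(ray(f,404/s,290/s,p0[2]-.029)-p0)).round(4))
d=mid-p0;print('tool shift',(M.T@d).round(4),'toolx yaw',np.degrees(np.arctan2(M[1,0],M[0,0])))
```

```text
165 140
[[218 216 211 214 207 212 209 205 211 207]
 [218 217 211 211 211 208 212 206 207 208]
 [214 217 214 193 183 195 211 203 211 213]
 [213 218 148  79 206 213 197 206 211 208]
 [213 204  74 132 204 212 211 202 207 209]
 [211 198  71 107 204 211 212 204 208 209]
 [209 209  91  62 178 209 214 200 209 210]
 [212 216 186  78  69 106 191 200 209 210]
 [209 218 213 193 184 185 205 209 209 211]
 [212 217 216 209 214 210 210 207 207 211]]
hole [ 0.5154 -0.175   0.05  ]
170 193
[[112 110 110 107 105 108 111 109 109 108]
 [ 96  94  96  96  91  93  97  91  92  93]
 [ 76  72 107 106 102 105 136 135 137 134]
 [208 212 200 100 203 207 192 204 205 208]
 [211 215 126 104 207 207 213 198 204 206]
 [209 208 124  57 181 205 213 197 205 208]
 [209 211 145  62  63 146 178 171 201 208]
 [208 209 204 135  68  66 105 198 200 206]
 [207 208 212 205 198 195 203 203 205 207]
 [207 207 215 209 209 208 207 202 205 205]]
hole [ 0.569 -0.191  0.05 ]
mid [ 0.5422 -0.183   0.05  ] 0.0558937643179772 yaw -16.595453894344224
stem col 90 161 190
   [ 0.5275 -0.2434  0.0915]
stem col 120 160 189
   [ 0.5356 -0.217   0.0907]
stem col 150 160 188
   [ 0.5427 -0.1899  0.0903]
stem col 180 159 187
   [ 0.5524 -0.1637  0.0909]
3764
stem fit yaw -16.940850807427104 [ 0.5438946  -0.17919036  0.07456302] offset of hole mid along fixture x from axis -0.0005004471428575954
tab tool [ 0.0123 -0.0095 -0.0249]
tab tool [ 0.0123  0.0018 -0.025 ]
tab tool [-0.0111  0.0023 -0.025 ]
tab tool [-0.0111 -0.0095 -0.025 ]
leg outer tool [ 0.0304 -0.0039  0.1081] [ 0.0296 -0.0038  0.0291]
tool shift [ 0.0004 -0.0979  0.2239] toolx yaw 161.52308301375118
```

>>> arm_command(rows=[{"fingers": -1, "x": 0, "y": 0, "z": 0, "ax": 0, "ay": 0, "az": -1.7}, {"fingers": -1, "x": 0, "y": 0, "z": 0, "ax": 0, "ay": 0, "az": 0}, {"fingers": -1, "x": 0, "y": 0, "z": 0, "ax": 0, "ay": 0, "az": 0}, {"fingers": -1, "x": 0, "y": 0, "z": 0, "ax": 0, "ay": 0, "az": 0}, {"fingers": -1, "x": 0, "y": 0, "z": 0, "ax": 0, "ay": 0, "az": 0}])

```text
clock: 4.85
tcp_pos: [0.5752, -0.0838, 0.2749]
orientation: [-0.445, -3.109, -0.0]
contact_force: [-0.0, -0.5, -2.4]
grip_width: 0.0112
gripper_force: 78.7
```

Run:
```python
from h import *
o=st();f=shot('wrist','w5');M=R.from_rotvec(o['orientation']).as_matrix();p0=np.array(o['tcp_pos'])
for n,g in(('now',f),):
    T=g['world_from_camera'];print((M.T@(T[:3,3]-p0)).round(4),(M.T@T[:3,:3]).round(3).tolist())
print(st()['qvel'])
im=np.vstack([cv2.resize(f['frame'][115:205,75:215],None,fx=5,fy=5,interpolation=cv2.INTER_CUBIC)[:, :700]])
cv2.imwrite('pics/w5b.png',im[:,:,::-1])
```

```text
4.85 [ 0.5752 -0.0838  0.2749] [[-0.96, 0.281, -0.001], [0.281, 0.96, 0.0], [0.001, 0.0, -1.0]] [-0.  -0.5 -2.4] 0.011228103945718998
[ 0.0686 -0.0003 -0.1235] [[0.0, -0.962, -0.272], [1.0, 0.001, -0.001], [0.001, -0.272, 0.962]]
4.9 [ 0.5753 -0.084   0.2751] [[-0.96, 0.281, -0.0], [0.281, 0.96, 0.0], [0.0, 0.0, -1.0]] [-1.3 -0.3 -1.9] 0.010774259090137378
[ 0.00170331 -0.00128577  0.00174984 -0.0012063  -0.00145557  0.00077466
  0.00130875]
```

View pics/w5b.png

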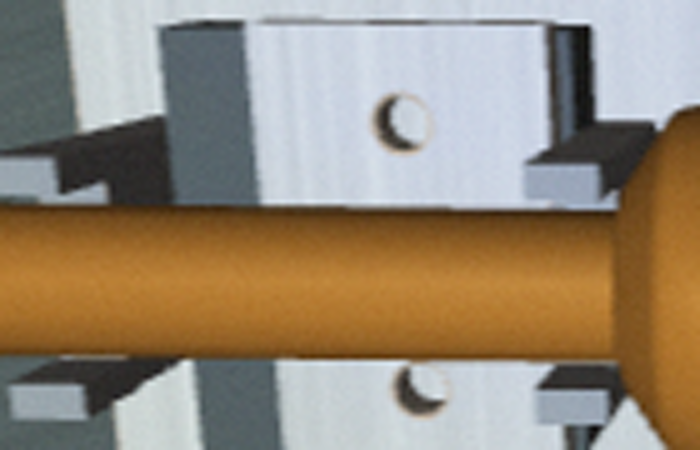

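Now settled. The crop shows the holes at (403,123) and (421,389) and the stem between rows 208 and 357. I'll recompute from this.

Run:
```python
from h import *
from scipy.optimize import least_squares
f=load('w5');o=r.get_obs();M=R.from_rotvec(o['orientation']).as_matrix();p0=np.array(o['tcp_pos'])
c=lambda x,y:(75+(x+.5)/5-.5,115+(y+.5)/5-.5)
h1=ray(f,*c(403,123),.05);h2=ray(f,*c(421,389),.05);mid=(h1+h2)/2;d=h2-h1
print('holes',h1.round(4),h2.round(4),'mid',mid.round(4),np.linalg.norm(d),np.degrees(np.arctan2(d[1],d[0])))
# stem silhouettes -> planes tangent to cylinder: axis z .075, r .015
T=f['world_from_camera'];Ki=np.linalg.inv(f['K']);cam=T[:3,3]
def dirr(x,y):
    q=T[:3,:3]@Ki@np.r_[c(x,y),1];return q/np.linalg.norm(q)
E=[(5,207),(300,208),(600,209),(5,357),(300,357.5),(600,358)]
def res(a):
    yaw,t=a;ax=np.array([-np.sin(yaw),np.cos(yaw),0]);n=np.array([np.cos(yaw),np.sin(yaw),0]);q=np.r_[mid[:2],.075]+t*n
    out=[]
    for e in E:
        k=np.cross(dirr(*e),ax);k/=np.linalg.norm(k);out.append(abs((q-cam)@k)-.015)
    return out
S=least_squares(res,[-.29,0]).x;print('stem yaw',np.degrees(S[0]),'axis offset from hole mid along x',S[1],np.round(res(S),4))
d=mid-p0;print('tool shift',(M.T@d).round(4),'toolx yaw',np.degrees(np.arctan2(M[1,0],M[0,0])))
img=f['frame'];cv2.imwrite('pics/w5t.png',cv2.resize(img[180:,200:320],None,fx=3,fy=3)[:,:,::-1])
W=cloud(f);i=W[320:335,250:270].reshape(-1,3);print('tab depth pts',np.nanmedian(i,0),p0)
```

```text
holes [ 0.5155 -0.1756  0.05  ] [ 0.5689 -0.1919  0.05  ] mid [ 0.5422 -0.1838  0.05  ] 0.05588638407244753 -17.058958051884037
stem yaw -16.413510844070636 axis offset from hole mid along x 0.00012106885004469598 [-0.0006 -0.0006 -0.0006 -0.0006 -0.0006 -0.0007]
tool shift [ 0.0037 -0.1051  0.2251] toolx yaw 163.69710679146175
tab depth pts [ 0.5810209  -0.08527135  0.29808098] [ 0.5752837  -0.08397265  0.27509383]
```

View pics/w5t.png

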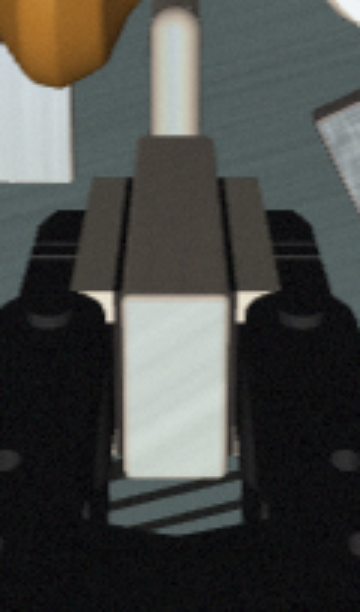

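The held tab is square in the jaws, spanning rows 295 to 476 and columns 122 to 228 of the crop. I'll compute its x offset in the tool.

Run:
```python
from h import *
f=load('w5');o=r.get_obs();M=R.from_rotvec(o['orientation']).as_matrix();p0=np.array(o['tcp_pos'])
for u,v in((240.5,278),(275.7,278),(240.7,338.3),(275.7,338.3)):print((M.T@(ray(f,u,v,p0[2]+.0235)-p0)).round(4))
print((M.T@(ray(f,258.2,182.5,p0[2]-.03)-p0)).round(4),'outer edge of shoulder')
```

```text
[ 0.0131 -0.0059 -0.0235]
[ 0.0131  0.0056 -0.0235]
[-0.0101 -0.0061 -0.0235]
[-0.01    0.0059 -0.0235]
[ 0.0325 -0.0001  0.03  ] outer edge of shoulder
```

>>> arm_command(rows=[{"fingers": -1, "x": 0.002, "y": -0.01, "z": 0, "ax": 0, "ay": 0, "az": 0.3}, {"fingers": -1, "x": 0, "y": -0.02, "z": 0, "ax": 0, "ay": 0, "az": 0}, {"fingers": -1, "x": 0, "y": -0.025, "z": 0, "ax": 0, "ay": 0, "az": 0}, {"fingers": -1, "x": 0, "y": -0.025, "z": 0, "ax": 0, "ay": 0, "az": 0}, {"fingers": -1, "x": 0, "y": -0.015, "z": 0, "ax": 0, "ay": 0, "az": 0}, {"fingers": -1, "x": 0, "y": -0.01, "z": 0, "ax": 0, "ay": 0, "az": 0}, {"fingers": -1, "x": 0, "y": 0, "z": 0, "ax": 0, "ay": 0, "az": 0}, {"fingers": -1, "x": 0, "y": 0, "z": 0, "ax": 0, "ay": 0, "az": 0}, {"fingers": -1, "x": 0, "y": 0, "z": 0, "ax": 0, "ay": 0, "az": 0}, {"fingers": -1, "x": 0, "y": 0, "z": 0, "ax": 0, "ay": 0, "az": 0}])

```text
clock: 5.73
tcp_pos: [0.544, -0.183, 0.2752]
orientation: [-0.451, -3.109, -0.001]
contact_force: [0.3, -0.4, -2.2]
grip_width: 0.011
gripper_force: 78.7
```

```bash
cat >> h.py <<'E'
def err(g=np.array([.5422,-.1838]),off=np.array([.0015,0,0])):
    o=r.get_obs();M=R.from_rotvec(o['orientation']).as_matrix();p=np.array(o['tcp_pos'])+M@off
    d=M.T@np.r_[g-p[:2],0];print('shift to goal tool mm',(d[:2]*1000).round(2),'yaw',np.degrees(np.arctan2(M[1,0],M[0,0])).round(2),'z',o['tcp_pos'][2],'F tool',(M.T@o['contact_force']).round(1),'Mom tool',(M.T@o['moment']).round(2),'tilt',M[2,:2].round(4))
E
python3 -c "
from h import *
err()"
```

```text
shift to goal tool mm [ 0.03 -1.28] yaw 163.51 z 0.27515015754450417 F tool [-0.3 -0.3  2.2] Mom tool [-0.03  0.02 -0.03] tilt [0.0002 0.0006]
```

>>> arm_command(rows=[{"fingers": -1, "x": 0, "y": -0.0012, "z": 0.01, "ax": 0, "ay": 0, "az": 0}, {"fingers": -1, "x": 0, "y": 0, "z": 0.02, "ax": 0, "ay": 0, "az": 0}, {"fingers": -1, "x": 0, "y": 0, "z": 0.02, "ax": 0, "ay": 0, "az": 0}, {"fingers": -1, "x": 0, "y": 0, "z": 0.015, "ax": 0, "ay": 0, "az": 0}, {"fingers": -1, "x": 0, "y": 0, "z": 0.015, "ax": 0, "ay": 0, "az": 0}, {"fingers": -1, "x": 0, "y": 0, "z": 0.01, "ax": 0, "ay": 0, "az": 0}, {"fingers": -1, "x": 0, "y": 0, "z": 0.01, "ax": 0, "ay": 0, "az": 0}, {"fingers": -1, "x": 0, "y": 0, "z": 0, "ax": 0, "ay": 0, "az": 0}, {"fingers": -1, "x": 0, "y": 0, "z": 0, "ax": 0, "ay": 0, "az": 0}, {"fingers": -1, "x": 0, "y": 0, "z": 0, "ax": 0, "ay": 0, "az": 0}])

```text
clock: 6.57
tcp_pos: [0.5437, -0.186, 0.1759]
orientation: [0.454, 3.107, -0.0]
contact_force: [-0.4, 0.1, -2.0]
grip_width: 0.0108
gripper_force: 78.7
```

```bash
python3 -c "
from h import *
err();f=shot('wrist','w6');g=shot('side','d6')
im=np.hstack([cv2.resize(f['frame'][60:264,150:354+68],(533,400)),cv2.resize(g['frame'][190:290,235:302],(267,400),interpolation=cv2.INTER_CUBIC)])
cv2.imwrite('pics/w6b.png',im[:,:,::-1])"
```

```text
shift to goal tool mm [0.52 1.65] yaw 163.37 z 0.17592940169284493 F tool [ 0.5 -0.1  2. ] Mom tool [-0.    0.   -0.01] tilt [-0.0012  0.0001]
```

View pics/w6b.png

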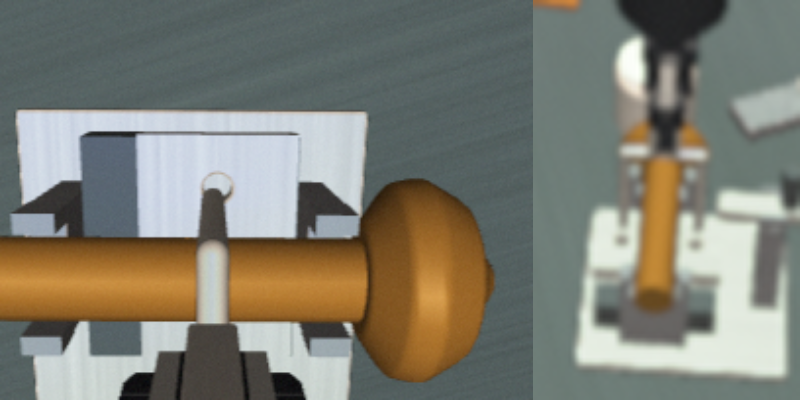

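The view shows the leg tip just above hole 1, at about (215,190) against the hole's centre at (218,187). Ten pictures are now viewed, so from here I work from numbers and force.

Run:
```python
from h import *
f=load('w6');k=272/533;o=r.get_obs();M=R.from_rotvec(o['orientation']).as_matrix();p0=np.array(o['tcp_pos'])
u,v=150+(218.5)*k-.5,60+187.5*204/400-.5
h=ray(f,u,v,.05);print('hole1 tool',(M.T@(h-p0)).round(4),h.round(4),u,v)
print('predicted leg tool x .0295 y 0')
img=cv2.cvtColor(f['frame'],cv2.COLOR_RGB2GRAY)
for row in range(144,186,3):print(row,img[row,246:274].tolist())
err()
```

```text
hole1 tool [0.0305 0.0018 0.1261] [ 0.5152 -0.1755  0.05  ] 261.0046904315197 155.125
predicted leg tool x .0295 y 0
144 [212, 212, 213, 215, 217, 222, 221, 223, 219, 217, 215, 214, 217, 216, 215, 213, 213, 213, 214, 214, 215, 215, 215, 209, 209, 208, 211, 215]
147 [213, 213, 212, 216, 217, 223, 221, 221, 220, 218, 217, 212, 208, 200, 199, 195, 200, 211, 216, 214, 218, 214, 213, 212, 209, 210, 213, 213]
150 [211, 212, 214, 213, 217, 221, 221, 221, 202, 188, 203, 208, 210, 211, 209, 214, 217, 213, 208, 200, 187, 191, 207, 210, 208, 210, 213, 213]
153 [212, 211, 214, 216, 218, 221, 206, 188, 202, 212, 210, 208, 210, 211, 210, 214, 216, 212, 210, 208, 209, 208, 193, 198, 208, 211, 212, 213]
156 [214, 212, 211, 216, 218, 218, 197, 140, 175, 180, 124, 93, 79, 88, 106, 154, 198, 213, 209, 206, 205, 155, 153, 198, 207, 210, 213, 214]
159 [212, 211, 214, 214, 218, 221, 200, 132, 75, 75, 75, 68, 70, 68, 64, 66, 64, 112, 145, 116, 79, 132, 183, 204, 209, 211, 213, 214]
162 [212, 214, 213, 217, 216, 220, 176, 91, 76, 74, 73, 72, 69, 71, 69, 66, 65, 62, 104, 170, 196, 209, 211, 211, 210, 212, 21
[... 367 characters left out ...]
 210, 213, 210, 211, 210, 212, 211, 214]
174 [213, 212, 212, 214, 218, 167, 92, 72, 72, 71, 72, 64, 65, 66, 64, 65, 61, 56, 64, 136, 199, 212, 210, 210, 209, 211, 214, 212]
177 [212, 212, 210, 216, 195, 134, 75, 70, 68, 67, 66, 70, 65, 61, 66, 64, 57, 61, 61, 112, 185, 210, 211, 208, 208, 210, 214, 213]
180 [211, 212, 211, 213, 181, 115, 76, 73, 74, 73, 67, 70, 71, 65, 67, 66, 64, 65, 62, 80, 175, 212, 213, 210, 207, 212, 213, 211]
183 [60, 56, 61, 58, 63, 72, 67, 78, 103, 119, 129, 130, 130, 132, 125, 119, 96, 73, 56, 58, 59, 54, 54, 56, 56, 56, 58, 52]
shift to goal tool mm [0.6  1.63] yaw 163.37 z 0.17619216543560978 F tool [0.5 0.5 1.8] Mom tool [-0.02  0.02  0.02] tilt [-0.0017  0.0002]
```

>>> arm_command(rows=[{"fingers": -1, "x": 0.0007, "y": 0.0017, "z": 0.006, "ax": 0, "ay": 0, "az": 0}, {"fingers": -1, "x": 0, "y": 0, "z": 0, "ax": 0, "ay": 0, "az": 0}, {"fingers": -1, "x": 0, "y": 0, "z": 0, "ax": 0, "ay": 0, "az": 0}, {"fingers": -1, "x": 0, "y": 0, "z": 0, "ax": 0, "ay": 0, "az": 0}])

```text
clock: 7.0
tcp_pos: [0.5429, -0.1839, 0.1693]
orientation: [-0.454, -3.109, -0.0]
contact_force: [-0.5, -0.5, -1.8]
grip_width: 0.0111
gripper_force: 78.7
```

```bash
python3 -c "
from h import *
err()"
```

```text
shift to goal tool mm [-0.79 -0.1 ] yaw 163.37 z 0.16928997261407241 F tool [ 0.3 -0.6  1.8] Mom tool [ 0.01 -0.06  0.05] tilt [0.0001 0.0001]
```

>>> arm_command(rows=[{"fingers": -1, "x": -0.0005, "y": 0, "z": 0.003, "ax": 0, "ay": 0, "az": 0}, {"fingers": -1, "x": 0, "y": 0, "z": 0.003, "ax": 0, "ay": 0, "az": 0}, {"fingers": -1, "x": 0, "y": 0, "z": 0.003, "ax": 0, "ay": 0, "az": 0}, {"fingers": -1, "x": 0, "y": 0, "z": 0.002, "ax": 0, "ay": 0, "az": 0}, {"fingers": -1, "x": 0, "y": 0, "z": 0.001, "ax": 0, "ay": 0, "az": 0}, {"fingers": -1, "x": 0, "y": 0, "z": 0, "ax": 0, "ay": 0, "az": 0}, {"fingers": -1, "x": 0, "y": 0, "z": 0, "ax": 0, "ay": 0, "az": 0}])

```text
clock: 7.58
tcp_pos: [0.5434, -0.1842, 0.1572]
orientation: [-0.455, -3.108, 0.0]
contact_force: [-0.6, 0.3, -2.5]
grip_width: 0.0115
gripper_force: 78.7
```

```bash
python3 -c "
from h import *
err()"
```

```text
shift to goal tool mm [-0.25 -0.01] yaw 163.36 z 0.15722361916216196 F tool [0.7 0.1 2.5] Mom tool [0.   0.01 0.  ] tilt [ 0.0001 -0.    ]
```

No contact yet, and the tips should be about 2 mm inside. I'll continue slowly.

>>> arm_command(rows=[{"fingers": -1, "x": 0, "y": 0, "z": 0.002, "ax": 0, "ay": 0, "az": 0}, {"fingers": -1, "x": 0, "y": 0, "z": 0.002, "ax": 0, "ay": 0, "az": 0}, {"fingers": -1, "x": 0, "y": 0, "z": 0.001, "ax": 0, "ay": 0, "az": 0}, {"fingers": -1, "x": 0, "y": 0, "z": 0, "ax": 0, "ay": 0, "az": 0}, {"fingers": -1, "x": 0, "y": 0, "z": 0, "ax": 0, "ay": 0, "az": 0}])

```text
clock: 8.0
tcp_pos: [0.5433, -0.1841, 0.1522]
orientation: [-0.454, -3.108, -0.0]
contact_force: [0.1, -0.2, -2.1]
grip_width: 0.011
gripper_force: 78.7
```

```bash
python3 -c "
from h import *
err()"
```

```text
shift to goal tool mm [-0.32 -0.05] yaw 163.36 z 0.15218410033567129 F tool [-0.1 -0.2  2.1] Mom tool [ 0.05  0.01 -0.03] tilt [0.0002 0.    ]
```

Both legs are in the holes. Lower on to just above home.

>>> arm_command(rows=[{"fingers": -1, "x": 0, "y": 0, "z": 0.003, "ax": 0, "ay": 0, "az": 0}, {"fingers": -1, "x": 0, "y": 0, "z": 0.004, "ax": 0, "ay": 0, "az": 0}, {"fingers": -1, "x": 0, "y": 0, "z": 0.004, "ax": 0, "ay": 0, "az": 0}, {"fingers": -1, "x": 0, "y": 0, "z": 0.004, "ax": 0, "ay": 0, "az": 0}, {"fingers": -1, "x": 0, "y": 0, "z": 0.004, "ax": 0, "ay": 0, "az": 0}, {"fingers": -1, "x": 0, "y": 0, "z": 0.003, "ax": 0, "ay": 0, "az": 0}, {"fingers": -1, "x": 0, "y": 0, "z": 0.001, "ax": 0, "ay": 0, "az": 0}, {"fingers": -1, "x": 0, "y": 0, "z": 0, "ax": 0, "ay": 0, "az": 0}, {"fingers": -1, "x": 0, "y": 0, "z": 0, "ax": 0, "ay": 0, "az": 0}])

```text
clock: 8.75
tcp_pos: [0.5435, -0.1842, 0.1293]
orientation: [0.455, 3.109, -0.0]
contact_force: [-0.3, -0.7, -1.2]
grip_width: 0.0109
gripper_force: 78.7
```

```bash
python3 -c "
from h import *
err()"
```

```text
shift to goal tool mm [-0.18  0.  ] yaw 163.36 z 0.12930305668746092 F tool [ 0.1 -0.7  1.2] Mom tool [-0.   -0.04  0.04] tilt [-0. -0.]
```

>>> arm_command(rows=[{"fingers": -1, "x": 0, "y": 0, "z": 0.0015, "ax": 0, "ay": 0, "az": 0}, {"fingers": -1, "x": 0, "y": 0, "z": 0.0015, "ax": 0, "ay": 0, "az": 0}, {"fingers": -1, "x": 0, "y": 0, "z": 0.001, "ax": 0, "ay": 0, "az": 0}, {"fingers": -1, "x": 0, "y": 0, "z": 0, "ax": 0, "ay": 0, "az": 0}, {"fingers": -1, "x": 0, "y": 0, "z": 0, "ax": 0, "ay": 0, "az": 0}])

```text
clock: 9.17
tcp_pos: [0.5434, -0.1841, 0.1252]
orientation: [-0.454, -3.108, -0.0]
contact_force: [0.0, 0.5, -1.8]
grip_width: 0.011
gripper_force: 78.7
```

>>> arm_command(rows=[{"fingers": -1, "x": 0, "y": 0, "z": 0.0008, "ax": 0, "ay": 0, "az": 0}, {"fingers": -1, "x": 0, "y": 0, "z": 0.0007, "ax": 0, "ay": 0, "az": 0}, {"fingers": -1, "x": 0, "y": 0, "z": 0, "ax": 0, "ay": 0, "az": 0}, {"fingers": -1, "x": 0, "y": 0, "z": 0, "ax": 0, "ay": 0, "az": 0}])

```text
clock: 9.5
tcp_pos: [0.5436, -0.1842, 0.1242]
orientation: [0.454, 3.108, 0.0]
contact_force: [-0.6, 0.2, 3.2]
grip_width: 0.0113
gripper_force: 79.6
```

Seating contact at z = 0.1242, as expected. A small extra press will confirm it, then I release.

>>> arm_command(rows=[{"fingers": -1, "x": 0, "y": 0, "z": 0.0007, "ax": 0, "ay": 0, "az": 0}, {"fingers": -1, "x": 0, "y": 0, "z": 0, "ax": 0, "ay": 0, "az": 0}, {"fingers": -1, "x": 0, "y": 0, "z": 0, "ax": 0, "ay": 0, "az": 0}])

```text
clock: 9.75
tcp_pos: [0.5437, -0.1842, 0.124]
orientation: [0.455, 3.108, 0.001]
contact_force: [-3.5, 1.1, 8.8]
grip_width: 0.0109
gripper_force: 80.6
```

>>> arm_command(rows=[{"fingers": -0.6, "x": 0, "y": 0, "z": 0, "ax": 0, "ay": 0, "az": 0}, {"fingers": -0.3, "x": 0, "y": 0, "z": 0, "ax": 0, "ay": 0, "az": 0}, {"fingers": -0.3, "x": 0, "y": 0, "z": 0, "ax": 0, "ay": 0, "az": 0}, {"fingers": -0.3, "x": 0, "y": 0, "z": -0.005, "ax": 0, "ay": 0, "az": 0}, {"fingers": -0.3, "x": 0, "y": 0, "z": -0.015, "ax": 0, "ay": 0, "az": 0}, {"fingers": -0.3, "x": 0, "y": 0, "z": -0.025, "ax": 0, "ay": 0, "az": 0}, {"fingers": -0.3, "x": 0, "y": 0, "z": -0.025, "ax": 0, "ay": 0, "az": 0}, {"fingers": -0.3, "x": 0, "y": 0, "z": -0.02, "ax": 0, "ay": 0, "az": 0}, {"fingers": -1, "x": 0, "y": 0, "z": 0, "ax": 0, "ay": 0, "az": 0}])

```text
clock: 10.5
tcp_pos: [0.5458, -0.1851, 0.2176]
orientation: [0.454, 3.101, -0.0]
contact_force: [-0.3, -1.0, -0.2]
grip_width: 0.0192
gripper_force: 0.0
```

Run:
```python
from h import *
err()
f=shot('wrist','w7');W=cloud(f);g=shot('scene','s7');h=shot('side','d7')
o=r.get_obs();M=R.from_rotvec(o['orientation']).as_matrix()
yaw=np.radians(-16.65);ex=np.array([np.cos(yaw),np.sin(yaw)]);ey=np.array([-ex[1],ex[0]]);c=np.array([.5422,-.1838])
for n,F in(('w',f),('s',g),('d',h)):
    P=cloud(F).reshape(-1,3);C=F['frame'].reshape(-1,3).astype(int);q=np.c_[(P[:,:2]-c)@ex,(P[:,:2]-c)@ey,P[:,2]]
    g1=(C.max(1)-C.min(1)<40)
    m=g1&(abs(q[:,0])<.02)&(abs(q[:,1])<.02)&(q[:,2]>.12)&(q[:,2]<.155);print(n,'tab',m.sum(),q[m].mean(0).round(4),q[m][:,2].max() if m.any() else 0)
    m=(q[:,0]>.07)&(q[:,0]<.15)&(abs(q[:,1])<.05)&(q[:,2]>.118)&(q[:,2]<.16)&(C.max(1)<110);print(n,'pin',m.sum(),q[m].mean(0).round(4) if m.any() else 0, q[m].min(0).round(3) if m.any() else 0,q[m].max(0).round(3) if m.any() else 0)
    m=(q[:,0]>.03)&(q[:,0]<.15)&(abs(q[:,1])<.05)&(q[:,2]>.104)&(q[:,2]<.116)&(C.min(1)>120);print(n,'tongue',m.sum(),q[m].mean(0).round(4) if m.any() else 0, q[m].min(0).round(3) if m.any() else 0,q[m].max(0).round(3) if m.any() else 0)
```

```text
shift to goal tool mm [2.29 0.26] yaw 163.34 z 0.21758404970121148 F tool [-0.  -1.   0.2] Mom tool [ 0.01 -0.09 -0.  ] tilt [-0.0073  0.0008]
w tab 964 [ 0.0003 -0.0007  0.1442] 0.14963335534984126
w pin 835 [ 0.091  -0.0115  0.1375] [ 0.086 -0.02   0.118] [ 0.102 -0.004  0.147]
w tongue 1231 [ 0.069  -0.008   0.1098] [ 0.043 -0.018  0.108] [0.104 0.003 0.112]
s tab 77 [ 0.0096 -0.0018  0.1361] 0.14700483392668728
s pin 33 [ 0.1027 -0.0124  0.1309] [ 0.1   -0.018  0.118] [ 0.107 -0.005  0.142]
s tongue 108 [ 0.0802 -0.0152  0.1074] [ 0.044 -0.027  0.104] [0.108 0.003 0.114]
d tab 76 [ 0.0015 -0.005   0.1378] 0.15000412982145583
d pin 40 [ 0.0927 -0.0172  0.1335] [ 0.085 -0.023  0.119] [ 0.101 -0.01   0.146]
d tongue 130 [ 0.0694 -0.0139  0.109 ] [ 0.041 -0.028  0.104] [0.102 0.004 0.115]
```

The tab top reads 0.148 m, so the U-bolt is home. I'll let the arm settle and measure the pin more precisely.

>>> arm_command(rows=[{"fingers": -1, "x": 0, "y": 0, "z": -0.02, "ax": 0, "ay": 0, "az": 0}, {"fingers": -1, "x": -0.01, "y": 0.02, "z": -0.02, "ax": 0, "ay": 0, "az": 0}, {"fingers": -1, "x": -0.02, "y": 0.02, "z": 0, "ax": 0, "ay": 0, "az": 0}, {"fingers": -1, "x": -0.02, "y": 0.02, "z": 0, "ax": 0, "ay": 0, "az": 0}, {"fingers": -1, "x": -0.02, "y": 0.01, "z": 0, "ax": 0, "ay": 0, "az": 0}, {"fingers": -1, "x": 0, "y": 0, "z": 0, "ax": 0, "ay": 0, "az": 0}, {"fingers": -1, "x": 0, "y": 0, "z": 0, "ax": 0, "ay": 0, "az": 0}, {"fingers": -1, "x": 0, "y": 0, "z": 0, "ax": 0, "ay": 0, "az": 0}, {"fingers": -1, "x": 0, "y": 0, "z": 0, "ax": 0, "ay": 0, "az": 0}])

```text
clock: 11.4
tcp_pos: [0.6292, -0.138, 0.2523]
orientation: [-0.457, -3.106, 0.001]
contact_force: [-0.1, -0.5, -0.6]
grip_width: -0.0
gripper_force: 0.0
```

```bash
cat > m.py <<'E'
from h import *
import sys
f=shot('wrist',sys.argv[1]);err()
yaw=np.radians(-16.65);ex=np.array([np.cos(yaw),np.sin(yaw)]);ey=np.array([-ex[1],ex[0]]);c=np.array([.5422,-.1838])
P=cloud(f).reshape(-1,3);C=f['frame'].reshape(-1,3).astype(int);q=np.c_[(P[:,:2]-c)@ex,(P[:,:2]-c)@ey,P[:,2]]
pc=lambda a:np.percentile(a,[1,25,50,75,99],axis=0).round(4).tolist()
def pr(n,m):
    print(n,m.sum())
    if m.sum()>5:
        for k in range(3):print('   ','xyz'[k],np.percentile(q[m][:,k],[1,10,50,90,99]).round(4))
b=(abs(q[:,1])<.045)
pr('pin top',b&(q[:,0]>.045)&(q[:,0]<.15)&(q[:,2]>.143)&(q[:,2]<.15))
pr('pin side',b&(q[:,0]>.045)&(q[:,0]<.15)&(q[:,2]>.115)&(q[:,2]<.142))
pr('tongue',b&(q[:,0]>.02)&(q[:,0]<.15)&(q[:,2]>.106)&(q[:,2]<.113)&(C.min(1)>100))
pr('tab',(abs(q[:,0])<.025)&(abs(q[:,1])<.02)&(q[:,2]>.144)&(q[:,2]<.153))
E
python3 m.py w8
```

```text
shift to goal tool mm [ 68.8  -68.98] yaw 163.28 z 0.2526923993253913 F tool [ 0.   0.1 -0.6] Mom tool [ 0.02  0.02 -0.01] tilt [ 0.0011 -0.0004]
pin top 353
    x [0.0872 0.0887 0.0941 0.0995 0.1017]
    y [-0.0188 -0.0166 -0.0111 -0.0059 -0.0041]
    z [0.1433 0.1444 0.1456 0.1465 0.1471]
pin side 307
    x [0.0867 0.0871 0.0891 0.0952 0.0984]
    y [-0.0158 -0.0134 -0.0068 -0.0042 -0.0038]
    z [0.1153 0.1181 0.1296 0.1398 0.1416]
tongue 1761
    x [0.0436 0.0485 0.0713 0.0887 0.1023]
    y [-0.0263 -0.0209 -0.0106 -0.0019  0.0029]
    z [0.1079 0.1089 0.11   0.1109 0.1117]
tab 735
    x [-0.008  -0.0061  0.0031  0.0128  0.0152]
    y [-0.0065 -0.0052 -0.0002  0.0047  0.0054]
    z [0.1448 0.1464 0.1475 0.1485 0.1493]
```

The pin top centre is at fixture x ≈ 0.094, y ≈ -0.011 relative to the holes' midpoint. I'll go outside it on +x, with the fingers shut.

>>> arm_command(rows=[{"fingers": -1, "x": -0.01, "y": -0.01, "z": 0, "ax": 0, "ay": 0, "az": 0}, {"fingers": -1, "x": -0.02, "y": -0.02, "z": 0, "ax": 0, "ay": 0, "az": 0}, {"fingers": -1, "x": -0.02, "y": -0.02, "z": 0, "ax": 0, "ay": 0, "az": 0}, {"fingers": -1, "x": -0.01, "y": -0.02, "z": 0, "ax": 0, "ay": 0, "az": 0}, {"fingers": -1, "x": 0, "y": -0.01, "z": 0, "ax": 0, "ay": 0, "az": 0}, {"fingers": -1, "x": 0, "y": 0, "z": 0, "ax": 0, "ay": 0, "az": 0}, {"fingers": -1, "x": 0, "y": 0, "z": 0, "ax": 0, "ay": 0, "az": 0}, {"fingers": -1, "x": 0, "y": 0, "z": 0, "ax": 0, "ay": 0, "az": 0}])

```text
clock: 12.12
tcp_pos: [0.665, -0.2294, 0.2531]
orientation: [-0.453, -3.109, -0.002]
contact_force: [0.4, 1.4, -0.7]
grip_width: 0.0001
gripper_force: 0.0
```

```bash
python3 m.py w9
```

```text
shift to goal tool mm [129.34   8.3 ] yaw 163.48 z 0.25313128170520716 F tool [0.8 0.6 0.1] Mom tool [-0.02  0.    0.04] tilt [0.0003 0.0014]
pin top 410
    x [0.0875 0.0893 0.0947 0.1001 0.1019]
    y [-0.019  -0.017  -0.0115 -0.0067 -0.0047]
    z [0.1437 0.1445 0.1456 0.1466 0.1473]
pin side 72
    x [0.087  0.0871 0.0879 0.0905 0.0938]
    y [-0.0184 -0.0168 -0.011  -0.0058 -0.0042]
    z [0.1168 0.1197 0.1314 0.1402 0.1416]
tongue 1996
    x [0.0435 0.0484 0.07   0.0874 0.1005]
    y [-0.0264 -0.0212 -0.0118 -0.0025  0.0027]
    z [0.1077 0.109  0.11   0.111  0.1121]
tab 471
    x [0.0036 0.0047 0.0096 0.0149 0.0157]
    y [-0.0066 -0.0054 -0.0006  0.0039  0.0051]
    z [0.1444 0.1462 0.1472 0.1482 0.149 ]
```

>>> arm_command(rows=[{"fingers": -1, "x": 0, "y": -0.003, "z": 0.01, "ax": 0, "ay": 0, "az": 0}, {"fingers": -1, "x": 0, "y": 0, "z": 0.02, "ax": 0, "ay": 0, "az": 0}, {"fingers": -1, "x": 0, "y": 0, "z": 0.025, "ax": 0, "ay": 0, "az": 0}, {"fingers": -1, "x": 0, "y": 0, "z": 0.025, "ax": 0, "ay": 0, "az": 0}, {"fingers": -1, "x": 0, "y": 0, "z": 0.02, "ax": 0, "ay": 0, "az": 0}, {"fingers": -1, "x": 0, "y": 0, "z": 0.01, "ax": 0, "ay": 0, "az": 0}, {"fingers": -1, "x": 0, "y": 0, "z": 0.004, "ax": 0, "ay": 0, "az": 0}, {"fingers": -1, "x": 0, "y": 0, "z": 0, "ax": 0, "ay": 0, "az": 0}, {"fingers": -1, "x": 0, "y": 0, "z": 0, "ax": 0, "ay": 0, "az": 0}, {"fingers": -1, "x": 0, "y": 0, "z": 0, "ax": 0, "ay": 0, "az": 0}])

```text
clock: 13.0
tcp_pos: [0.6652, -0.2341, 0.1407]
orientation: [0.454, 3.106, -0.001]
contact_force: [-0.4, -0.8, 0.0]
grip_width: -0.0002
gripper_force: 0.0
```

```bash
python3 -c "
from h import *
err()"
```

```text
shift to goal tool mm [130.75  13.01] yaw 163.37 z 0.14070449254896766 F tool [ 0.2 -0.9 -0. ] Mom tool [ 0.01  0.   -0.02] tilt [-0.0026  0.    ]
```

>>> arm_command(rows=[{"fingers": -1, "x": 0.004, "y": 0.001, "z": 0.002, "ax": 0, "ay": 0, "az": 0}, {"fingers": -1, "x": 0.005, "y": 0, "z": 0, "ax": 0, "ay": 0, "az": 0}, {"fingers": -1, "x": 0.004, "y": 0, "z": 0, "ax": 0, "ay": 0, "az": 0}, {"fingers": -1, "x": 0.003, "y": 0, "z": 0, "ax": 0, "ay": 0, "az": 0}, {"fingers": -1, "x": 0.003, "y": 0, "z": 0, "ax": 0, "ay": 0, "az": 0}, {"fingers": -1, "x": 0.003, "y": 0, "z": 0, "ax": 0, "ay": 0, "az": 0}, {"fingers": -1, "x": 0.003, "y": 0, "z": 0, "ax": 0, "ay": 0, "az": 0}])

```text
clock: 13.58
tcp_pos: [0.6411, -0.2258, 0.1374]
orientation: [0.454, 3.107, -0.001]
contact_force: [3.0, -1.4, -0.9]
grip_width: -0.0002
gripper_force: 1.7
```

```bash
python3 -c "
from h import *
err()"
```

```text
shift to goal tool mm [105.32  11.94] yaw 163.37 z 0.13744744808619458 F tool [-3.2 -0.4  0.9] Mom tool [-0.01 -0.73  0.02] tilt [-0.002  -0.0001]
```

The pin is moving at 3 N. I'll continue.

>>> arm_command(rows=[{"fingers": -1, "x": 0.0025, "y": 0, "z": 0, "ax": 0, "ay": 0, "az": 0}, {"fingers": -1, "x": 0.0025, "y": 0, "z": 0, "ax": 0, "ay": 0, "az": 0}, {"fingers": -1, "x": 0.0025, "y": 0, "z": 0, "ax": 0, "ay": 0, "az": 0}, {"fingers": -1, "x": 0.0025, "y": 0, "z": 0, "ax": 0, "ay": 0, "az": 0}, {"fingers": -1, "x": 0.0025, "y": 0, "z": 0, "ax": 0, "ay": 0, "az": 0}])

```text
clock: 14.0
tcp_pos: [0.6287, -0.222, 0.1374]
orientation: [0.454, 3.108, 0.0]
contact_force: [3.5, -0.4, 1.6]
grip_width: -0.0
gripper_force: 1.7
```

```bash
python3 -c "
from h import *
err()"
```

```text
shift to goal tool mm [92.34 11.86] yaw 163.37 z 0.1373589078650097 F tool [-3.5  0.6 -1.6] Mom tool [ 0.02 -0.7   0.01] tilt [-0.0007  0.0001]
```

>>> arm_command(rows=[{"fingers": -1, "x": 0.002, "y": 0, "z": 0, "ax": 0, "ay": 0, "az": 0}, {"fingers": -1, "x": 0.0015, "y": 0, "z": 0, "ax": 0, "ay": 0, "az": 0}, {"fingers": -1, "x": 0.001, "y": 0, "z": 0, "ax": 0, "ay": 0, "az": 0}, {"fingers": -1, "x": 0.001, "y": 0, "z": 0, "ax": 0, "ay": 0, "az": 0}])

```text
clock: 14.33
tcp_pos: [0.6234, -0.2204, 0.1373]
orientation: [0.454, 3.108, 0.0]
contact_force: [3.1, -0.4, 2.4]
grip_width: -0.0
gripper_force: 1.6
```

>>> arm_command(rows=[{"fingers": -1, "x": 0.001, "y": 0, "z": 0, "ax": 0, "ay": 0, "az": 0}, {"fingers": -1, "x": 0.001, "y": 0, "z": 0, "ax": 0, "ay": 0, "az": 0}, {"fingers": -1, "x": 0.001, "y": 0, "z": 0, "ax": 0, "ay": 0, "az": 0}])

```text
clock: 14.58
tcp_pos: [0.6205, -0.2196, 0.1372]
orientation: [0.454, 3.108, 0.0]
contact_force: [3.7, -0.6, 2.5]
grip_width: 0.0001
gripper_force: 1.6
```

>>> arm_command(rows=[{"fingers": -1, "x": 0.001, "y": 0, "z": 0, "ax": 0, "ay": 0, "az": 0}, {"fingers": -1, "x": 0.001, "y": 0, "z": 0, "ax": 0, "ay": 0, "az": 0}])

```text
clock: 14.75
tcp_pos: [0.6198, -0.2194, 0.1373]
orientation: [0.454, 3.105, -0.001]
contact_force: [8.3, -3.1, -2.8]
grip_width: 0.0
gripper_force: 4.9
```

>>> arm_command(rows=[{"fingers": -1, "x": 0.001, "y": 0, "z": 0, "ax": 0, "ay": 0, "az": 0}, {"fingers": -1, "x": 0, "y": 0, "z": 0, "ax": 0, "ay": 0, "az": 0}])

```text
clock: 14.92
tcp_pos: [0.6198, -0.2194, 0.1374]
orientation: [0.453, 3.103, -0.002]
contact_force: [9.7, -2.6, -3.4]
grip_width: 0.0002
gripper_force: 5.3
```

```bash
python3 m.py w10
```

```text
shift to goal tool mm [83.05 11.89] yaw 163.39 z 0.13735622061891153 F tool [-11.4  -0.    3.6] Mom tool [-0.01 -2.27  0.04] tilt [-0.0053 -0.0005]
pin top 1872
    x [0.0587 0.0607 0.0679 0.0779 0.0786]
    y [-0.0251 -0.018  -0.0118 -0.0052  0.0005]
    z [0.1431 0.1443 0.1457 0.1472 0.1497]
pin side 1338
    x [0.0583 0.0587 0.0623 0.0784 0.0788]
    y [-0.0256 -0.0228 -0.0122 -0.0019  0.0009]
    z [0.1157 0.121  0.1332 0.1405 0.1419]
tongue 4610
    x [0.0202 0.024  0.0422 0.0672 0.0837]
    y [-0.0258 -0.0203 -0.0114 -0.0026  0.0025]
    z [0.1084 0.109  0.1099 0.1108 0.1117]
tab 3204
    x [-0.008  -0.0059  0.0032  0.0131  0.0155]
    y [-0.0065 -0.0055 -0.0007  0.0041  0.0053]
    z [0.1456 0.1465 0.1475 0.1484 0.1493]
```

It's a hard stop, with the pin front face at 0.0585 and so its centre at 0.066 m, which is home. Back off and rise.

>>> arm_command(rows=[{"fingers": -1, "x": -0.005, "y": 0, "z": 0, "ax": 0, "ay": 0, "az": 0}, {"fingers": -1, "x": -0.015, "y": 0, "z": 0, "ax": 0, "ay": 0, "az": 0}, {"fingers": -1, "x": -0.01, "y": 0, "z": -0.015, "ax": 0, "ay": 0, "az": 0}, {"fingers": -1, "x": 0, "y": 0, "z": -0.025, "ax": 0, "ay": 0, "az": 0}, {"fingers": -1, "x": 0, "y": 0, "z": -0.03, "ax": 0, "ay": 0, "az": 0}, {"fingers": -1, "x": 0, "y": 0, "z": -0.03, "ax": 0, "ay": 0, "az": 0}, {"fingers": -1, "x": 0, "y": 0, "z": -0.015, "ax": 0, "ay": 0, "az": 0}, {"fingers": -1, "x": 0, "y": 0, "z": 0, "ax": 0, "ay": 0, "az": 0}, {"fingers": -1, "x": 0, "y": 0, "z": 0, "ax": 0, "ay": 0, "az": 0}, {"fingers": -1, "x": 0, "y": 0, "z": 0, "ax": 0, "ay": 0, "az": 0}])

```text
clock: 15.8
tcp_pos: [0.645, -0.2269, 0.2503]
orientation: [-0.454, -3.105, -0.001]
contact_force: [-0.9, -0.3, -0.6]
grip_width: -0.0003
gripper_force: 0.0
```

```bash
sed -i 's/>.02)&(q\[:,0\]<.15)&(q\[:,2\]>.106/>.0)\&(q[:,0]<.15)\&(q[:,2]>.106/' m.py; python3 m.py w11
```

```text
shift to goal tool mm [109.3   11.87] yaw 163.37 z 0.25000531965575573 F tool [-0.4 -0.3  0.9] Mom tool [-0.02  0.02  0.05] tilt [ 0.0042 -0.0001]
pin top 426
    x [0.0589 0.0607 0.066  0.0713 0.0733]
    y [-0.019  -0.017  -0.0116 -0.0063 -0.0045]
    z [0.1436 0.1446 0.1456 0.1465 0.1471]
pin side 43
    x [0.0582 0.0584 0.0592 0.0614 0.0622]
    y [-0.0183 -0.017  -0.0116 -0.0065 -0.0051]
    z [0.1164 0.1187 0.129  0.1382 0.1399]
tongue 2073
    x [0.015  0.0198 0.0415 0.0771 0.0914]
    y [-0.0262 -0.0211 -0.0116 -0.0024  0.0024]
    z [0.1082 0.1089 0.1099 0.1109 0.1119]
tab 848
    x [-0.0079 -0.0058  0.0036  0.0131  0.0154]
    y [-0.0068 -0.0057 -0.0009  0.0039  0.005 ]
    z [0.1447 0.1464 0.1475 0.1485 0.1492]
```

The keeper is home (pin at 66 mm, tip at about 15 mm), the tab top is at 148 mm, and the robot is clear.

```bash
python3 -c "
from bench import r
print(r.hand_in())"
```

```text
the job is handed in; nothing more can be done
None
```

The job is handed in: by the final depth readings the U-bolt is fully home on the stem with both legs through the crossbar, and the keeper is pushed to its end stop over the shoulder, after about 16 s of robot time and no more than about 12 N at the wrist readings.

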